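Put the rail dolly away in the tool chest and close its stayed lid

TASK

Put the loose steel rail dolly back in the red tool chest: raise the lid all the way, past the point where its folding stay goes over straight, and let it back so that it rests on the locked stay; then stand the dolly on its broad foot in the bay with the black rubber pad and let go of it. To close, lift the lid slightly off the locked stay, leave it there and fold the stay's knee by its yellow grip towards the front of the chest while the lid stays up, then lower the lid under control, without letting it slam, until it is fully shut. Leave the roller dies, inside the chest and on the bench, where they are.

Things in the scene. Friction and masses are not known exactly. Their poses are not given: they have to be found in the camera images.
- chest: Red steel tool chest, fixed: 170 mm deep (x), 240 wide (y), 125 high to the rim. Origin: centre of its underside; x from front to hinge side, y to its left, z up. The drawer front is a sham. Tray on top: floor 65 mm above the origin, walls 5 mm, parted at y=0 by a 5 mm wall into two bays 160 (x) by 112 mm, centres at y=+-59. One holds a roller die, the other the black pad.
- lid_hinge (a point): Middle of the lid's hinge line, just above the chest's rear rim: 85 mm in +x and 137 mm up from the chest's origin. The hinge line runs along the chest's y. Axes as the chest's; does not move with the lid.
- lid (a joint): Lid angle, rad: 0 shut, grows as the front rises, end stop 1.80. Shallow red cover, 172 mm long from the hinge, 244 wide, 14 thick, 0.8 kg; about 5 N lifts it at the bar. Stiff hinge: above about 1.37 the lid stays where it is left; lower it falls, unless the locked stay holds it at about 1.28. At about 1.73 and above the stay's knee tips over centre, so that it locks when the lid is let back down.
- lid_bar (a point): Middle of the lid's steel pull bar: round, 12 mm diameter, 110 mm long along the hinge direction (its y), in front of the lid's edge with 32 mm free between; when shut, 210 mm in front of the hinge line and 6 mm below it. Can be pinched from above all the way and turns in the fingers as the lid swings. Moves with the lid.
- stay (a joint): Lean of the stay's lower link, rad: -2.88 folded (lid shut), 0 upright, +0.21 over centre on its stop, towards the hinge (locked). Lid lifted off the lock (1.45 to 1.57, best 1.53): the telescopic strut gives slack and under 1 N at the grip, drawn 15 to 25 mm to the chest's front, brings the link past upright; it then falls forward by itself to -0.15 to -0.4 and hangs there. Pulled on further it drags the lid down.
- stay_pivot (a point): Lower pivot of the stay, outside the chest's left (+y) wall, 51 mm in front of the hinge line and 24 mm below it; axes as the chest's. A flat steel link, 71 mm long, goes from here to the knee; from the knee a thin telescopic strut goes up to the lid's left edge. With the link folded forward the lid can be swung shut.
- stay_grip (a point): Middle of the yellow round grip at the stay's knee: 18 mm diameter, 50 mm long, pointing out sideways along the chest's y; this point is 186 mm left of the chest's middle, 64 mm outside the lid's edge. Locked: 36 mm in front of the hinge line, 45 mm above it. It can be hooked or straddled from above with the fingers.
- dolly_center (a point): Centre (half-way up) of the steel rail dolly, shaped like a short piece of rail: 70 mm long (its x), 50 mm high (z), broad foot 46 mm wide (y) and 10 mm high, web 16 mm wide, head 34 mm wide and 18 mm high (its middle 16 mm above this point). About 0.7 kg. It stands on its foot on the bench, right of the chest.
- pad: Black rubber pad, 150 x 100 x 3 mm, fixed on the floor of the empty bay; which bay varies. Origin: centre of its underside, axes as the chest's. The dolly belongs in this bay, standing on the pad.
- die_stored: Steel roller die (spool), 52 mm diameter, 38 mm high, in the other bay; origin centre of its underside. Stays there.
- die_loose: Steel roller die (spool), 50 mm diameter, 34 mm high, on the bench near the dolly; origin centre of its underside. Not to be moved.
There are look-alikes about, which are no part of the job. Leave any blue look-alike of the part that bears dolly_center alone.

How it is judged:
By the outcome, as a careful person would: the job done as asked, in the order asked, and still so for the second after the job is handed in, with the robot touching nothing.
It also fails if it takes over 72 s, if anything falls off the work surface, if the arm or the gripper's body presses on something with over 40 N, if the wrist force passes 120 N, or if a joint passes its speed limit or range.

ROBOT

A 6-joint arm with a two-finger parallel gripper is mounted at the origin on the work surface. World frame = base frame: x ahead of the robot, y to its left, z up, the work surface at z = 0. Lengths are in m, angles in rad, forces in N, time in s.
With the tool pointing down it reaches from about 0.25 to 0.775 m from the base axis. Payload 4 kg.
Tool frame: the origin (TCP) lies midway between the tips of the shut fingers; the grasp point (between the pads) lies 19 mm behind it; z points along the fingers, y is the direction in which the jaws open and shut (so a half turn about z gives the same grasp; the last joint's range is limited). The gripper opens to 94 mm and grips with 3 to 60 N. Pads are 16 mm wide; open, the fingers measure 119 mm over their backs; the gripper's body (75 mm by 177 mm) begins 78 mm behind the grasp point.
Start: joints at [0.999, 0.087, 1.371, -0, 1.684, -0.103], TCP at [0.249, 0.491, 0.206] pointing down, gripper open.
Joint ranges: [-3.1, 3.1], [-0.76, 2.03], [0.27, 2.55], [-1.08, 4.22], [0.17, 2.65], [-2.57, 2.57]. Speed limits (rad/s): [2.79, 2.79, 3.14, 3.14, 3.14, 3.14].

INTERFACE

Orientations are given as [roll, pitch, yaw] about the fixed x, y, z axes, in that order (R = Rz(yaw) Ry(pitch) Rx(roll)).
In Python, from bench import robot gives the robot as it stands.
- The arm moves only by the tool drive_tool, never from a script. Its argument "series" is a list that holds one entry, the list of rows, each a list of 7 numbers: the turn, a rotation vector about the tool's x, y, z in rad, then the shift along the tool's x, y, z in cm, then the opening in per cent of the stroke, from 0 (shut) to 100 (fully open). In form: [[[rx, ry, rz, tx, ty, tz, fingers], ...]]. A call has 1 to 20 rows; each row is the pose to reach, as a shift and turn from the pose measured when the call began, along the tool's axes at that moment; what a row does not reach only later rows make up. A row lasts 1/10 s, in which the tool goes at most 50 mm and 8.59 degrees, less where a joint would pass 70% of its speed; a pose out of reach is approached as far as the arm can. A call with a gripper value outside its range is refused whole. The fingers move at their own pace and stop on an object; the grip force is fixed at half the most. Time passes only in rows, so rows that repeat a pose let the fingers close. It gives the time, the measured TCP pose, the force and the opening at its end, in the units of the state.
- robot.get_obs(): the state, without advancing time (a new reading comes with each control period).
- robot.snapshot(name): name is "side" or "top" or "wrist"; returns a dict with "img" (400x640x3 uint8, blue, green, red), "depth" (400x640 float32, m along the optical axis (not along the pixel's ray), 0 where there is no reading), "vertical_fov" (degrees; the focal length in pixels is half the picture's height over the tangent of half this angle, whatever the lens; pixels are square), "cx", "cy" (the principal point, pixels), "rvec" (rotation vector, rad) and "tvec" (3), from world to camera coordinates, as OpenCV has them. Camera axes: x right, y down, z forward; pixel columns grow to the right and rows downward; lengths in m; the calibration is good to about 2 mm. The wrist camera is an equidistant fisheye: a pixel r from the principal point sees the ray r / f radians off the axis. A picture is of the moment at which its call begins.
- robot.close_job(): hands the job in, once; it reports no verdict.
The state is a dict: "time": time; "joint_positions": joint angles; "qvel": joint speeds; "joint_torque": joint torques, N m; "tool_pos": TCP position; "ee_rot": TCP orientation; "wrist_force": force on the tool from outside, world axes, zero at the start; "wrist_torque": the same for the moment, N m; "width": finger opening in m.
Only numpy, scipy, OpenCV 4.12 (cv2) and the standard library are available. Lean on these libraries where they do the work, as an engineer would, in place of code of your own. Each camera call takes 0.05 s, during which the arm holds its last target.

## Working session

There is one attempt and no reset: what is moved stays moved. The work goes in short steps, Python scripts to look and compute and a tool call to move; the robot and the scene stay as the last step left them, time stands still between calls to the robot, and variables do not carry over. Pictures are saved under pics/ and viewed, and the job is handed in when it is done.

Besides the shell and the picture viewer there is one more tool, called as name([rows], argument=value, ...), one row to a line, values as JSON. drive_tool: Moves the arm, as the interface text tells. Its arguments: {"type":"object","properties":{"series":{"type":"array","items":{"type":"array","items":{"type":"array","items":{"type":"number"}}}}},"required":["series"]}

```bash
ls; mkdir -p pics; cat > h.py <<'E'
import numpy as np, cv2
from scipy.spatial.transform import Rotation as R
from bench import robot
def snap(name,fn=None):
    s=robot.snapshot(name)
    if fn: cv2.imwrite('pics/'+fn,s['img'])
    np.savez('last_%s.npz'%name,**{k:np.array(v) for k,v in s.items()})
    return s
def load(name):
    d=np.load('last_%s.npz'%name); return {k:d[k] for k in d}
def px(s,u,v,z=None):
    f=200/np.tan(np.radians(float(s['vertical_fov']))/2)
    u=np.asarray(u,float);v=np.asarray(v,float)
    d=s['depth'][v.astype(int),u.astype(int)] if z is None else z
    p=np.stack([(u-s['cx'])/f*d,(v-s['cy'])/f*d,d],-1)
    Rm=cv2.Rodrigues(np.array(s['rvec'],float))[0]
    return (p-np.array(s['tvec']).ravel())@Rm
def proj(s,P):
    f=200/np.tan(np.radians(float(s['vertical_fov']))/2)
    Rm=cv2.Rodrigues(np.array(s['rvec'],float))[0]
    c=np.atleast_2d(P)@Rm.T+np.array(s['tvec']).ravel()
    return np.c_[c[:,0]/c[:,2]*f+s['cx'],c[:,1]/c[:,2]*f+s['cy']]
E
python3 - <<'E'
from h import *
for n in ['side','top','wrist']:
    s=snap(n,n+'0.png'); print(n,s['vertical_fov'],s['cx'],s['cy'],s['rvec'],s['tvec'])
print(robot.get_obs())
E
```

```text
pics
side 52.26295776842039 324.8859629029928 201.2377562508588 [ 2.08119408 -0.42689431  0.25696941] [-0.51341848  0.19581775  0.9750436 ]
top 46.68434759501665 312.7496284920443 203.9866712826343 [ 2.08664542 -2.15014992  0.15457557] [0.00681342 0.56362889 1.08608866]
wrist 65.70646984690485 317.68920831083227 198.23505012468567 [-2.50505766 -1.54041642 -0.17585415] [-0.54960753 -0.02307185  0.38886016]
{'time': 0.15, 'joint_positions': array([ 9.98901616e-01,  8.78620401e-02,  1.37192071e+00,  2.14458581e-05,
        1.68357289e+00, -1.03143773e-01]), 'qvel': array([ 0.0003009 , -0.00189284, -0.00318522,  0.00165503, -0.00029447,
        0.00034987]), 'joint_torque': array([ 2.27139404e-03, -3.40647697e+01, -3.02791429e+01,  7.19981035e-02,
        3.05612502e-02, -1.03297066e-04]), 'tool_pos': array([0.24826717, 0.49031184, 0.20452415]), 'ee_rot': array([-3.13984123e+00, -2.02719318e-04,  2.67284393e+00]), 'wrist_force': array([ 0.28894214, -0.28965381,  0.07671313]), 'wrist_torque': array([-0.0066642 , -0.01251112,  0.03480756]), 'width': 0.09414439356830129}
```

View pics/top0.png

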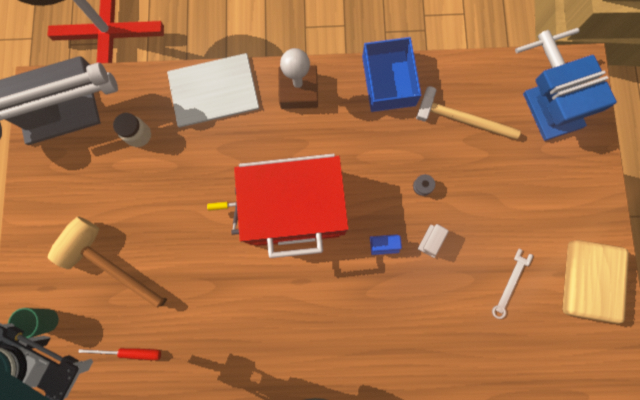

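View pics/side0.png

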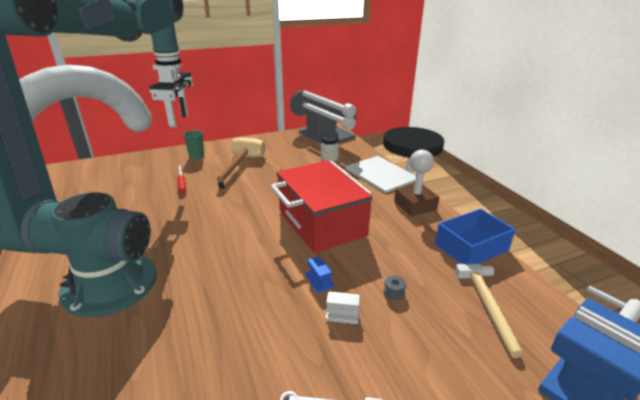

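View pics/wrist0.png

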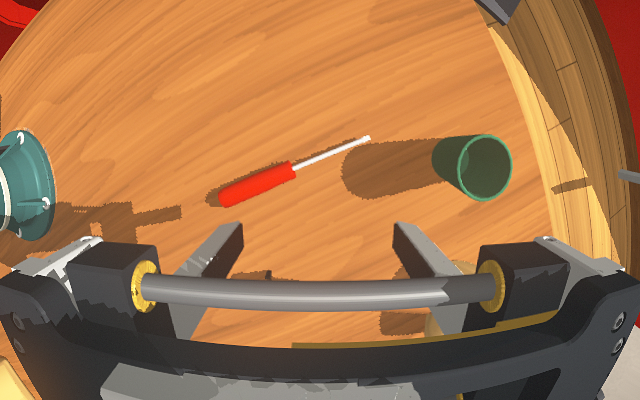

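Top image: the silver/steel rail piece at (433,240) is the dolly; the blue piece at (385,244) is the look-alike, and the spool at (424,185) is die_loose. The lid is at (290,200) with its bar at (295,245), and the yellow grip is at (217,206).

```bash
python3 - <<'E'
from h import *
s=load('top')
img=s['img']
c=cv2.resize(img[150:290,190:470],None,fx=2.8,fy=2.8,interpolation=cv2.INTER_CUBIC); cv2.imwrite('pics/c1.png',c)
V,U=np.mgrid[0:400,0:640]
P=px(s,U.ravel(),V.ravel()).reshape(400,640,3)
np.save('P.npy',P)
def rect(m,n):
    q=P[m]; print(n,m.sum(),'z med',np.median(q[:,2]),'mean',q.mean(0)); r=cv2.minAreaRect(q[:,:2].astype(np.float32)*1000); print('  rect',r); 
b=img.astype(int)
box=np.zeros((400,640),bool); box[150:265,190:470]=1
red=(b[...,2]>120)&(b[...,1]<70)&(b[...,0]<70)&box
rect(red&(P[...,2]>.125),'lid')
print(np.percentile(P[red][:,2],[5,25,50,75,95]))
box[:]=0; box[215:265,412:460]=1
rect(box&(P[...,2]>.04),'dolly head'); rect(box&(P[...,2]>.004),'dolly all')
box[:]=0; box[170:205,405:445]=1
rect(box&(P[...,2]>.025),'die')
box[:]=0; box[230:258,365:405]=1
rect(box&(P[...,2]>.01),'blue')
y=(b[...,2]>180)&(b[...,1]>150)&(b[...,0]<80); box[:]=0; box[190:220,200:235]=1
rect(y&box,'grip')
box[:]=0; box[230:262,262:330]=1
rect(box&(P[...,2]>.11)&(b.min(-1)>120),'bar')
E
```

```text
lid 7906 z med 0.13927885420764025 mean [0.56116736 0.03830163 0.1428617 ]
  rect ((506.3365478515625, 35.27153015136719), (287.05963134765625, 244.29270935058594), 4.406816005706787)
[0.13524086 0.13784702 0.1391974  0.14055561 0.14233922]
dolly head 434 z med 0.04963130575367598 mean [ 0.46687419 -0.29594493  0.07268475]
  rect ((413.5798034667969, -193.68133544921875), (60.57790756225586, 318.84600830078125), 27.061891555786133)
dolly all 657 z med 0.04807728169219883 mean [ 0.46814187 -0.2952747   0.05151362]
  rect ((458.86834716796875, -200.68894958496094), (130.78341674804688, 349.0931701660156), 8.63110065460205)
die 319 z med 0.03433225837637068 mean [ 0.60703862 -0.28582364  0.04494344]
  rect ((499.1078186035156, -170.63014221191406), (47.02274703979492, 372.9430236816406), 43.26485061645508)
blue 492 z med 0.04920725912739324 mean [ 0.46159604 -0.18077924  0.05833372]
  rect ((437.53851318359375, -122.619873046875), (60.5970458984375, 210.5839080810547), 23.327436447143555)
grip 120 z med 0.052075130025850944 mean [0.56808283 0.22608575 0.05204143]
  rect ((568.435302734375, 226.05029296875), (14.618178367614746, 48.88640594482422), 3.2610325813293457)
bar 400 z med 0.1361620880546801 mean [0.4476705  0.03006248 0.14626587]
  rect ((421.013916015625, 27.620769500732422), (115.31743621826172, 122.97625732421875), 4.208104610443115)
```

View pics/c1.png

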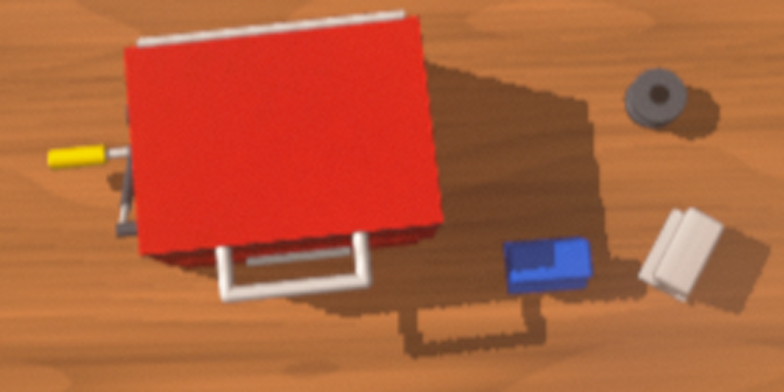

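The crop confirms the silver rail at crop (682,255) is the dolly: pale head and foot, with the blue one at (548,266). I'll now filter the depth outliers.

```bash
python3 - <<'E'
from h import *
s=load('top'); P=np.load('P.npy'); b=s['img'].astype(int)
f=200/np.tan(np.radians(float(s['vertical_fov']))/2)
print('cam',-cv2.Rodrigues(s['rvec'])[0].T@s['tvec'])
Rm=cv2.Rodrigues(s['rvec'])[0]; C=-Rm.T@s['tvec'].ravel()
def onplane(m,z,n):
    v,u=np.nonzero(m); d=np.c_[(u-s['cx'])/f,(v-s['cy'])/f,np.ones(len(u))]@Rm
    q=C+d*((z-C[2])/d[:,2])[:,None]; r=cv2.minAreaRect(q[:,:2].astype(np.float32)*1000)
    print(n,len(u),np.round(q.mean(0),4),r); return q
def box(a,b_,c,d):
    m=np.zeros((400,640),bool); m[a:b_,c:d]=1; return m
Z=P[...,2]
red=(b[...,2]>150)&(b[...,1]<70)&(b[...,0]<70)&box(150,265,190,370)
red&=(Z>.131)&(Z<.15)
red=cv2.morphologyEx(red.astype(np.uint8),cv2.MORPH_OPEN,np.ones((3,3)))>0
print('redz',np.median(Z[red]))
q=onplane(red,np.median(Z[red]),'lid')
print(cv2.boxPoints(cv2.minAreaRect(q[:,:2].astype(np.float32)*1000)))
m=box(215,265,412,460)
h=m&(Z>.043)&(Z<.058)&(b.max(-1)-b.min(-1)<60); onplane(h,.05,'head')
m=box(165,210,400,450)&(Z>.027)&(Z<.042)&(b.max(-1)<140);onplane(m,.034,'die')
m=box(225,265,260,332)&(Z>.12)&(Z<.15)&(b.min(-1)>110);onplane(m,.137,'bar')
v,u=np.nonzero(m); print(u.min(),u.max(),v.min(),v.max())
E
```

```text
cam [ 0.36802263 -0.03793256  1.16637601]
redz 0.13928051254939533
lid 7833 [0.5623 0.0386 0.1393] ((563.7984619140625, 39.243919372558594), (170.26055908203125, 243.4708709716797), 4.378227233886719)
[[469.62335  154.12526 ]
 [488.2099   -88.635124]
 [657.9736   -75.63742 ]
 [639.387    167.12296 ]]
head 417 [ 0.4687 -0.3013  0.05  ] ((468.7106018066406, -301.1376953125), (34.635963439941406, 69.67938232421875), 59.883148193359375)
die 301 [ 0.6087 -0.2883  0.034 ] ((608.8345336914062, -288.49749755859375), (45.23155975341797, 47.20180130004883), 42.7867317199707)
bar 408 [0.4486 0.0307 0.137 ] ((457.0612487792969, 31.414016723632812), (43.002410888671875, 120.19780731201172), 4.212821960449219)
267 321 233 257
```

```bash
cat >> h.py <<'E'
TH=np.radians(4.38); H=np.array([.6495,.0458,.137])
CX=np.array([np.cos(TH),np.sin(TH),0]);CY=np.array([-np.sin(TH),np.cos(TH),0]);CZ=np.array([0,0,1.])
def W(x,y,z): return H+CX*x/1000+CY*y/1000+CZ*z/1000   # hinge-relative mm -> world
def bar(phi,grasp=True):
    a,b=210,6; c,s=np.cos(phi),np.sin(phi)
    p=W(-a*c-b*s,0,a*s-b*c)
    return p-[0,0,.019] if grasp else p
def cmd(p,yawdeg):
    o=robot.get_obs(); R0=R.from_euler('xyz',o['ee_rot']); Rt=R.from_euler('xyz',[np.pi,0,np.radians(yawdeg)])
    rv=(R0.inv()*Rt).as_rotvec(); t=R0.inv().apply(np.asarray(p)-o['tool_pos'])*100
    return np.round(np.r_[rv,t],3)
def path(pts,yawdeg):
    for p in pts: print(list(cmd(p,yawdeg)))
def st():
    o=robot.get_obs(); print({k:np.round(o[k],4).tolist() for k in ['time','tool_pos','ee_rot','wrist_force','width','joint_positions']})
E
python3 - <<'E'
from h import *
w=load('wrist'); C=-cv2.Rodrigues(w['rvec'])[0].T@w['tvec'].ravel()
o=robot.get_obs();print('cam in tool',R.from_euler('xyz',o['ee_rot']).inv().apply(C-o['tool_pos']))
b=bar(0);print(b); print(cmd(b+[0,0,.1],94.38))
E
```

```text
cam in tool [ 6.60981427e-02  8.47589263e-05 -1.78824589e-01]
[0.44011331 0.02976209 0.112     ]
[-2.0000e-03  1.0000e-03  1.0260e+00 -3.7921e+01 -3.2421e+01 -6.9800e-01]
```

drive_tool([
  [[0,0,0.15,-4,-3.4,0,32],[0,0,0.3,-8,-7,0,32],[0,0,0.45,-12,-10.5,0,32],[0,0,0.6,-16,-14,0,32],[0,0,0.75,-20,-17.5,0,32],[0,0,0.9,-24,-21,0,32],[0,0,1.026,-28,-24,0,32],[0,0,1.026,-32,-27.5,0,32],[0,0,1.026,-36,-31,0,32],[0,0,1.026,-37.92,-32.42,-0.7,32],[0,0,1.026,-37.92,-32.42,-0.7,32],[0,0,1.026,-37.92,-32.42,-0.7,32],[0,0,1.026,-37.92,-32.42,-0.7,32]],
])

```text
time: 1.45
tool_pos: [0.4396, 0.0306, 0.2117]
ee_rot: [-3.14, 0.001, 1.648]
wrist_force: [0.7, 0.2, -0.2]
width: 0.0301
```

```bash
python3 - <<'E'
from h import *
st(); s=snap('wrist','w1.png'); print(cmd(bar(0),94.38))
E
```

```text
{'time': 1.45, 'tool_pos': [0.4396, 0.0306, 0.2117], 'ee_rot': [-3.1397, 0.0007, 1.6477], 'wrist_force': [0.7119, 0.1901, -0.1937], 'width': 0.0301, 'joint_positions': [-0.0586, -0.1589, 1.5969, -0.0009, 1.7054, -0.1356]}
[-2.000e-03  1.000e-03  2.000e-03 -1.160e-01  6.400e-02  9.976e+00]
```

View pics/w1.png

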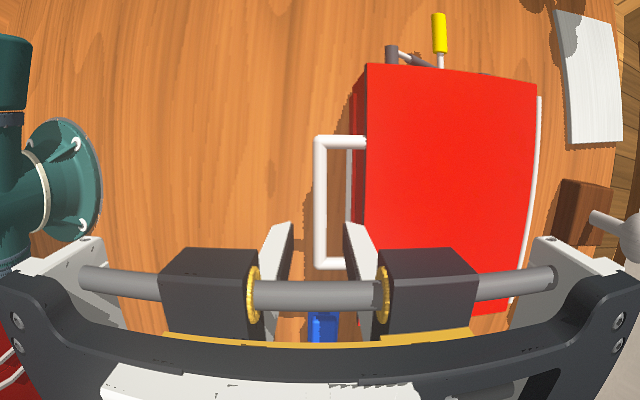

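```bash
python3 - <<'E'
from h import *
s=load('wrist')
def fp(P):
    f=200/np.tan(np.radians(float(s['vertical_fov']))/2)
    c=cv2.Rodrigues(s['rvec'])[0]@P+s['tvec'].ravel(); r=np.hypot(c[0],c[1]); th=np.arctan2(r,c[2])
    return c[0]/r*th*f+s['cx'],c[1]/r*th*f+s['cy']
for y in(-55,0,55): print(fp(W(-210,y,-6)))
print(fp(W(-51,150,-24)))
E
```

```text
(np.float64(318.6525915861612), np.float64(263.2181756673583))
(np.float64(318.7770315819131), np.float64(205.36114521348873))
(np.float64(318.88465513693814), np.float64(141.42963273341013))
(np.float64(480.8785226313115), np.float64(51.67938144722257))
```

Wrist view: the bar is at column ~320, rows 141–264. My model predicts 318.7 and 141–263, so it agrees. I'm descending and gripping.

drive_tool([
  [[0,0,0,-0.1,0.1,3,32],[0,0,0,-0.1,0.1,6,32],[0,0,0,-0.1,0.1,8.5,32],[0,0,0,-0.1,0.1,10,32],[0,0,0,-0.1,0.1,10,32],[0,0,0,-0.1,0.1,10,32],[0,0,0,-0.1,0.1,10,0],[0,0,0,-0.1,0.1,10,0],[0,0,0,-0.1,0.1,10,0],[0,0,0,-0.1,0.1,10,0],[0,0,0,-0.1,0.1,10,0]],
])

```text
time: 2.6
tool_pos: [0.441, 0.0301, 0.1129]
ee_rot: [-3.142, 0.001, 1.649]
wrist_force: [-1.5, 1.3, 6.5]
width: 0.0109
```

```bash
python3 - <<'E'
from h import *
st()
o=robot.get_obs(); p0=o['tool_pos']; b0=bar(0); R0=R.from_euler('xyz',o['ee_rot'])
for ph in np.arange(0,1.78,.0975):
    print(round(ph,3),np.round(R0.inv().apply(bar(ph)-b0)*100,2))
E
```

```text
{'time': 2.6, 'tool_pos': [0.441, 0.0301, 0.1129], 'ee_rot': [-3.1416, 0.0006, 1.6486], 'wrist_force': [-1.509, 1.3411, 6.5067], 'width': 0.0109, 'joint_positions': [-0.0599, -0.1191, 1.7588, -0.0006, 1.5018, -0.1377]}
0.0 [0. 0. 0.]
0.098 [-0.    0.04 -2.05]
0.195 [-0.    0.28 -4.08]
0.292 [-0.    0.72 -6.08]
0.39 [-0.01  1.35 -8.03]
0.488 [-0.01  2.17 -9.91]
0.585 [-1.00e-02  3.16e+00 -1.17e+01]
0.682 [-1.000e-02  4.330e+00 -1.338e+01]
0.78 [ -0.02   5.65 -14.94]
0.878 [ -0.02   7.12 -16.37]
0.975 [ -0.02   8.72 -17.65]
1.072 [ -0.03  10.44 -18.76]
1.17 [ -0.03  12.25 -19.7 ]
1.268 [ -0.03  14.16 -20.46]
1.365 [ -0.04  16.12 -21.03]
1.463 [ -0.04  18.13 -21.41]
1.56 [ -0.04  20.17 -21.59]
1.658 [ -0.04  22.22 -21.57]
1.755 [ -0.05  24.26 -21.35]
```

drive_tool([
  [[0,0,0,0,0.02,-1,0],[0,0,0,0,0.04,-2.05,0],[0,0,0,0,0.14,-3.06,0],[0,0,0,0,0.28,-4.08,0],[0,0,0,0,0.48,-5.08,0],[0,0,0,0,0.72,-6.08,0],[0,0,0,0,1.02,-7.06,0],[0,0,0,0,1.35,-8.03,0],[0,0,0,0,1.74,-8.98,0],[0,0,0,0,2.17,-9.91,0],[0,0,0,0,2.65,-10.82,0],[0,0,0,0,3.16,-11.7,0],[0,0,0,0,3.73,-12.55,0],[0,0,0,0,4.33,-13.38,0],[0,0,0,0,4.98,-14.18,0],[0,0,0,0,5.65,-14.94,0],[0,0,0,0,6.37,-15.67,0],[0,0,0,0,7.12,-16.37,0],[0,0,0,0,7.9,-17.02,0],[0,0,0,0,8.72,-17.65,0]],
])

```text
time: 4.6
tool_pos: [0.5258, 0.0365, 0.2932]
ee_rot: [-3.139, 0.002, 1.648]
wrist_force: [-10.1, -1.6, 5.6]
width: 0.0113
```

```bash
python3 - <<'E'
from h import *
st(); print(bar(.975))
o=robot.get_obs(); p0=o['tool_pos']; R0=R.from_euler('xyz',o['ee_rot'])
for ph in list(np.arange(1.0,1.78,.05))+[1.755,1.77]:
    print(round(ph,3),np.round(R0.inv().apply(bar(ph)+[.0,0,.0005]-p0)*100,2))
snap('side','s1.png')
E
```

```text
{'time': 4.6, 'tool_pos': [0.5258, 0.0365, 0.2932], 'ee_rot': [-3.1391, 0.0017, 1.6481], 'wrist_force': [-10.1179, -1.6164, 5.5944], 'width': 0.0113, 'joint_positions': [-0.0369, 0.0376, 1.2509, -0.0021, 1.8554, -0.1148]}
[0.52704717 0.03642076 0.28845039]
1.0 [-0.02  0.55  0.12]
1.05 [-0.02  1.43 -0.45]
1.1 [-0.02  2.34 -0.98]
1.15 [-0.02  3.27 -1.46]
1.2 [-0.03  4.23 -1.89]
1.25 [-0.03  5.2  -2.28]
1.3 [-0.03  6.2  -2.62]
1.35 [-0.03  7.21 -2.91]
1.4 [-0.03  8.23 -3.14]
1.45 [-0.03  9.27 -3.33]
1.5 [-0.03 10.31 -3.46]
1.55 [-0.03 11.36 -3.54]
1.6 [-0.04 12.41 -3.57]
1.65 [-0.04 13.46 -3.54]
1.7 [-0.04 14.5  -3.47]
1.75 [-0.04 15.55 -3.34]
1.755 [-0.04 15.65 -3.32]
1.77 [-0.04 15.96 -3.27]
```

View pics/s1.png

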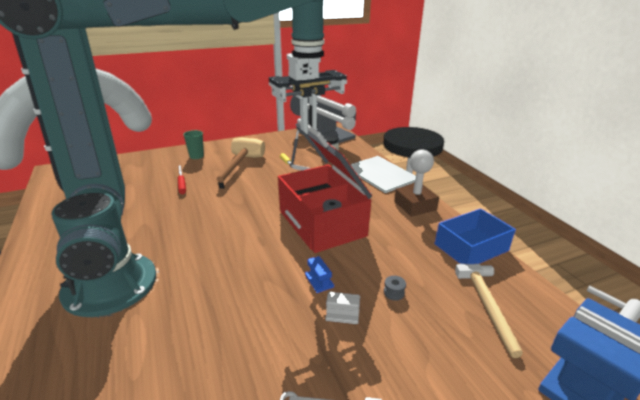

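The side view shows the lid part open and the bar still in the fingers. A die is visible in the near (right) bay. I'm continuing up past 1.73.

drive_tool([
  [[0,0,0,0,0.8,-0.3,0],[0,0,0,0,1.6,-0.7,0],[0,0,0,0,2.4,-1.15,0],[0,0,0,0,3.3,-1.6,0],[0,0,0,0,4.2,-2.05,0],[0,0,0,0,5.2,-2.45,0],[0,0,0,0,6.2,-2.8,0],[0,0,0,0,7.2,-3.1,0],[0,0,0,0,8.2,-3.35,0],[0,0,0,0,9.3,-3.5,0],[0,0,0,0,10.3,-3.65,0],[0,0,0,0,11.4,-3.7,0],[0,0,0,0,12.4,-3.75,0],[0,0,0,0,13.4,-3.7,0],[0,0,0,0,14.4,-3.65,0],[0,0,0,0,15.2,-3.55,0],[0,0,0,0,15.8,-3.45,0],[0,0,0,0,15.8,-3.45,0]],
])

```text
time: 6.45
tool_pos: [0.6841, 0.0484, 0.3322]
ee_rot: [3.14, 0.003, 1.647]
wrist_force: [-7.4, -2.4, 5.0]
width: 0.0112
```

```bash
python3 - <<'E'
from h import *
st(); print(bar(1.75))
snap('side','s2.png'); snap('top','t2.png')
E
```

```text
{'time': 6.45, 'tool_pos': [0.6841, 0.0484, 0.3322], 'ee_rot': [3.1402, 0.0027, 1.6474], 'wrist_force': [-7.3526, -2.3837, 4.9952], 'width': 0.0112, 'joint_positions': [-0.0107, 0.4321, 0.6973, -0.0029, 2.0106, -0.0885]}
[0.68093568 0.04820781 0.32570653]
```

View pics/s2.png

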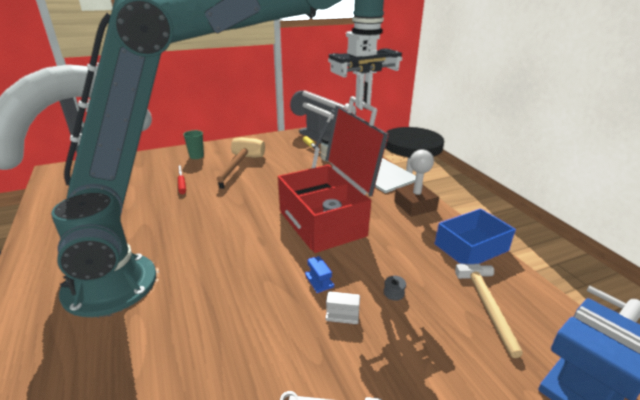

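View pics/t2.png

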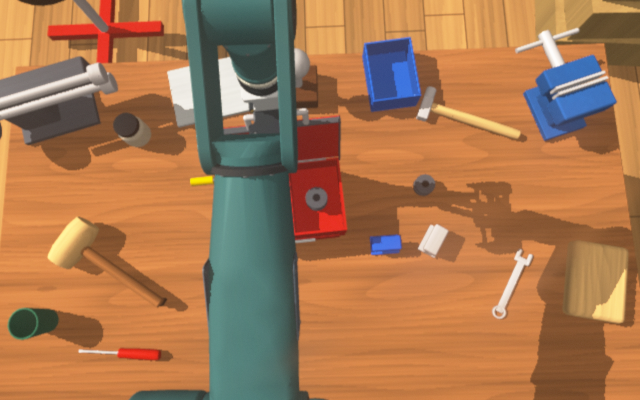

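```bash
cat >> h.py <<'E'
def ylw(name,a,b,c,d):
    s=load(name); m=np.zeros((400,640),bool); m[a:b,c:d]=1; i=s['img'].astype(int)
    m&=(i[...,2]>150)&(i[...,1]>120)&(i[...,0]<90)
    v,u=np.nonzero(m); q=px(s,u,v); h=(q-H); L=np.c_[h@CX,h@CY,h@CZ]*1000
    print(name,len(u),'px',u.mean(),v.mean(),'hinge-rel med',np.round(np.median(L,0),1),'zmax',np.percentile(L[:,2],90)); return L
def ll(name,u,v):
    h=px(load(name),u,v)-H; return np.round(np.stack([h@CX,h@CY,h@CZ],-1)*1000,1)
E
python3 - <<'E'
from h import *
ylw('top',165,200,180,215); ylw('side',125,160,290,330)
s=load('side')
print('locked exp',proj(s,W(-36,186,45)),proj(load('top'),W(-36,186,45)))
print('upright exp',proj(s,W(-51,186,47)),proj(load('top'),W(-51,186,47)))
print('lid pts',ll('side',[345,360,375,365,350,340],[125,135,150,170,150,160]))
cv2.imwrite('pics/s2c.png',cv2.resize(s['img'][80:250,250:410],None,fx=3.5,fy=3.5,interpolation=cv2.INTER_CUBIC))
E
```

```text
top 1050 px 195.0142857142857 183.33809523809524 hinge-rel med [ -10.3  246.  -135.8] zmax 52.10189079469876
side 50 px 305.14 139.98 hinge-rel med [-40.6 203.9  39.9] zmax 49.87934815000771
locked exp [[307.7726373  140.97011559]] [[201.72614992 180.96482969]]
upright exp [[303.39973013 141.20728857]] [[201.90903771 187.43633733]]
lid pts [[ 22.9  63.8 128.5]
 [ 21.6 -18.3 128.1]
 [ 18.  -96.9 116.4]
 [  9.4 -70.9  49.7]
 [ 10.1  10.3  75.3]
 [  2.8  50.9  28.9]]
```

View pics/s2c.png

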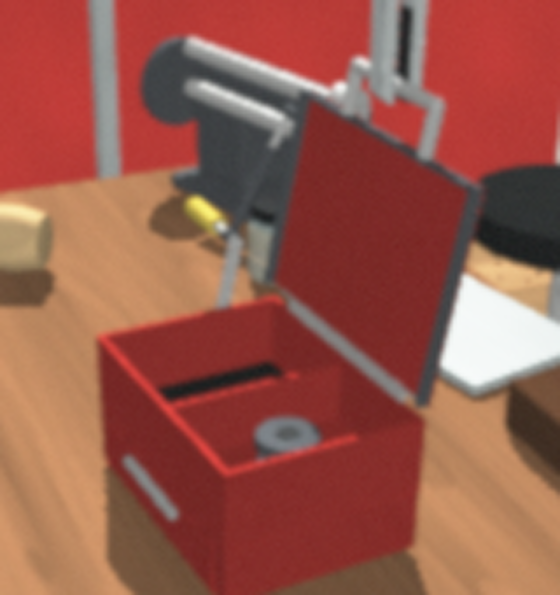

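The crop shows the grip at about (309,141), which matches the locked lean of 0.21 (308,141), with the lid at about 1.75. The pad is in the left (+y) bay and the stored die in the right. I'm letting the lid back.

```bash
python3 - <<'E'
from h import *
o=robot.get_obs(); p0=o['tool_pos']; R0=R.from_euler('xyz',o['ee_rot'])
for ph in list(np.arange(1.75,1.2,-.05)):
    print(round(ph,3),np.round(R0.inv().apply(bar(ph)+[.0,0,.004]-p0)*100,2))
E
```

```text
1.75 [ 0.01 -0.31  0.25]
1.7 [ 0.01 -1.35  0.12]
1.65 [ 0.01 -2.39  0.03]
1.6 [ 0.01 -3.44  0.01]
1.55 [ 0.01 -4.49  0.03]
1.5 [ 0.01 -5.54  0.1 ]
1.45 [ 0.01 -6.58  0.23]
1.4 [ 0.01 -7.62  0.41]
1.35 [ 0.01 -8.64  0.64]
1.3 [ 0.01 -9.66  0.93]
1.25 [ 1.000e-02 -1.065e+01  1.260e+00]
```

drive_tool([
  [[0,0,0,0,-0.7,0,0],[0,0,0,0,-1.4,0,0],[0,0,0,0,-2.1,0,0],[0,0,0,0,-2.8,0,0],[0,0,0,0,-3.5,0,0],[0,0,0,0,-4.2,0,0],[0,0,0,0,-4.9,0.05,0],[0,0,0,0,-5.6,0.1,0],[0,0,0,0,-6.3,0.18,0],[0,0,0,0,-7,0.28,0],[0,0,0,0,-7.6,0.4,0],[0,0,0,0,-8.2,0.52,0],[0,0,0,0,-8.7,0.64,0],[0,0,0,0,-9.2,0.78,0],[0,0,0,0,-9.6,0.9,0],[0,0,0,0,-9.9,0.98,0],[0,0,0,0,-10.1,1.05,0],[0,0,0,0,-10.1,1.05,0]],
])

```text
time: 8.35
tool_pos: [0.5836, 0.0407, 0.3214]
ee_rot: [3.139, 0.003, 1.647]
wrist_force: [1.3, -0.7, 4.9]
width: 0.011
```

```bash
python3 - <<'E'
from h import *
st(); print(bar(1.28))
s=snap('side','s3.png')
cv2.imwrite('pics/s3c.png',cv2.resize(s['img'][80:250,250:410],None,fx=3.5,fy=3.5,interpolation=cv2.INTER_CUBIC))
E
```

```text
{'time': 8.35, 'tool_pos': [0.5836, 0.0407, 0.3214], 'ee_rot': [3.1386, 0.0027, 1.6475], 'wrist_force': [1.28, -0.6569, 4.8937], 'width': 0.011, 'joint_positions': [-0.0259, 0.1729, 1.0472, -0.0026, 1.9183, -0.1035]}
[0.58373434 0.0407627  0.31746304]
```

View pics/s3c.png

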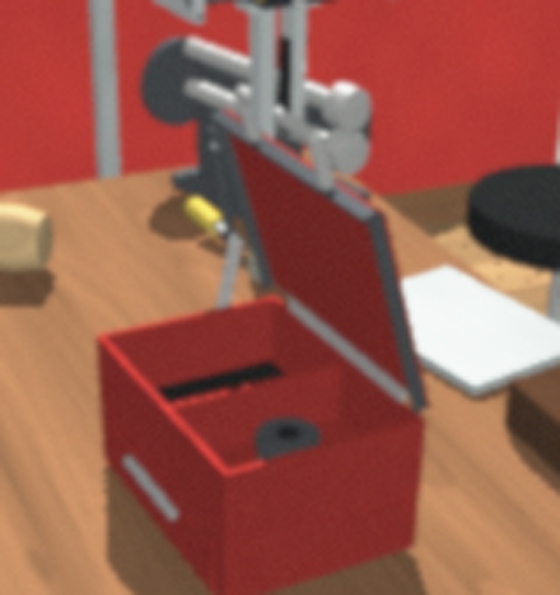

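The grip is still at its locked place and the lid is at about 1.28. I'll ease down a touch more, release and go up.

drive_tool([
  [[0,0,0,0,-0.2,0.08,0],[0,0,0,0,-0.4,0.15,0],[0,0,0,0,-0.4,0.15,0],[0,0,0,0,-0.4,0.15,15],[0,0,0,0,-0.4,0.15,32],[0,0,0,0,-0.4,0.15,32],[0,0,0,0,-0.4,0.15,32],[0,0,0,0,-0.4,-2,32],[0,0,0,0,-0.4,-5,32],[0,0,0,0,-0.4,-8,32],[0,0,0,0,-0.4,-8,32]],
])

```text
time: 9.5
tool_pos: [0.5794, 0.0406, 0.4058]
ee_rot: [3.133, 0.003, 1.648]
wrist_force: [0.1, 0.6, 0.5]
width: 0.03
```

```bash
python3 - <<'E'
from h import *
st(); 
s=snap('side','s4.png')
cv2.imwrite('pics/s4c.png',cv2.resize(s['img'][60:250,250:410],None,fx=3.1,fy=3.1,interpolation=cv2.INTER_CUBIC))
D=np.array([.4687,-.3012,.022])
print(cmd(D+[0,0,.13],149.9), cmd([.40,-.15,.33],149.9))
E
```

```text
{'time': 9.5, 'tool_pos': [0.5794, 0.0406, 0.4058], 'ee_rot': [3.1329, 0.0033, 1.6475], 'wrist_force': [0.0717, 0.5543, 0.5141], 'width': 0.03, 'joint_positions': [-0.0262, 0.2073, 0.8363, -0.0028, 2.0889, -0.1044]}
[ 4.0000e-03  5.0000e-03 -9.6900e-01 -3.3154e+01 -1.3790e+01  2.5152e+01] [ 4.0000e-03  5.0000e-03 -9.6900e-01 -1.7604e+01 -1.9385e+01  7.2760e+00]
```

View pics/s4c.png

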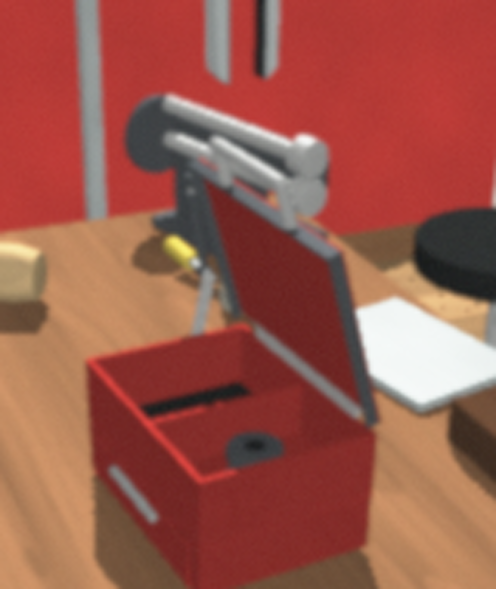

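drive_tool([
  [[0,0,-0.14,-3,-2,0,64],[0,0,-0.28,-7,-4,0,64],[0,0,-0.42,-11,-6,0,64],[0,0,-0.56,-15,-8,1,64],[0,0,-0.7,-19,-10,3,64],[0,0,-0.84,-23,-12,6,64],[0.004,0.005,-0.97,-27,-13.8,10,64],[0.004,0.005,-0.97,-30,-13.8,14,64],[0.004,0.005,-0.97,-33.15,-13.8,18,64],[0.004,0.005,-0.97,-33.15,-13.8,22,64],[0.004,0.005,-0.97,-33.15,-13.8,25,64],[0.004,0.005,-0.97,-33.15,-13.8,25,64],[0.004,0.005,-0.97,-33.15,-13.8,25,64],[0.004,0.005,-0.97,-33.15,-13.8,25,64]],
])

```text
time: 10.95
tool_pos: [0.4696, -0.3015, 0.156]
ee_rot: [-3.141, 0.004, 2.618]
wrist_force: [-0.5, -0.1, -0.2]
width: 0.06
```

```bash
python3 - <<'E'
from h import *
st(); s=snap('wrist','w2.png')
D=np.array([.4687,-.3012,.022])
print(cmd(D,149.9))
f=200/np.tan(np.radians(float(s['vertical_fov']))/2)
Rm=cv2.Rodrigues(s['rvec'])[0]
def fp(P):
    c=Rm@P+s['tvec'].ravel(); r=np.hypot(c[0],c[1]); th=np.arctan2(r,c[2])
    return c[0]/r*th*f+s['cx'],c[1]/r*th*f+s['cy']
a=np.radians(149.9);X=np.array([np.cos(a),np.sin(a),0]);Y=np.array([-np.sin(a),np.cos(a),0])
img=s['img'].copy()
for i in(-1,1):
  for j in(-1,1):
    u,v=fp(np.array([.4687,-.3012,.05])+X*i*.035+Y*j*.017); cv2.circle(img,(int(u),int(v)),3,(0,255,0),1); print(u,v)
cv2.imwrite('pics/w2m.png',img)
E
```

```text
{'time': 10.95, 'tool_pos': [0.4696, -0.3015, 0.156], 'ee_rot': [-3.1405, 0.0039, 2.6181], 'wrist_force': [-0.498, -0.112, -0.2067], 'width': 0.06, 'joint_positions': [-0.672, 0.1168, 1.4364, -0.0005, 1.5843, -1.7193]}
[-1.000e-03  5.000e-03  2.000e-03  2.000e-01 -2.000e-03  1.346e+01]
334.5705662949245 231.4966365385554
299.6739289879235 231.41157722702226
335.6865276719138 159.56360621216413
298.85916097163965 159.47953393805463
```

View pics/w2m.png

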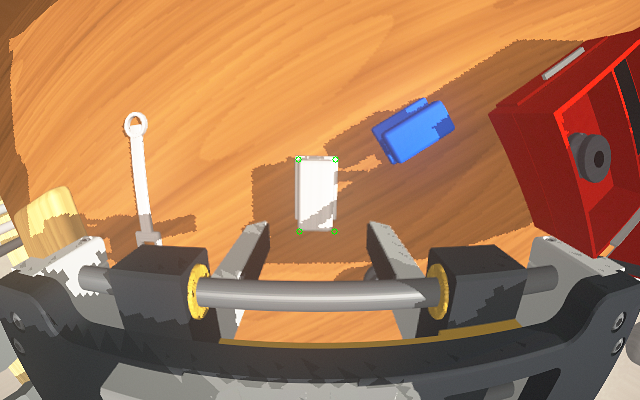

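The predicted head corners (299–335, 159–231) fit the silver dolly. The blue piece at (413,130) is clear of the fingers. I'm descending, gripping and lifting.

drive_tool([
  [[0,0.005,0,0.2,0,4,64],[0,0.005,0,0.2,0,8,64],[0,0.005,0,0.2,0,11,64],[0,0.005,0,0.2,0,13,64],[0,0.005,0,0.2,0,13.4,64],[0,0.005,0,0.2,0,13.4,64],[0,0.005,0,0.2,0,13.4,20],[0,0.005,0,0.2,0,13.4,20],[0,0.005,0,0.2,0,13.4,20],[0,0.005,0,0.2,0,13.4,20],[0,0.005,0,0.2,0,13.4,20],[0,0.005,0,0.2,0,13.4,20],[0,0.005,0,0.2,0,12,20],[0,0.005,0,0.2,0,9,20],[0,0.005,0,0.2,0,5,20],[0,0.005,0,0.2,0,1,20],[0,0.005,0,0.2,0,-3,20],[0,0.005,0,0.2,0,-7,20],[0,0.005,0,0.2,0,-9,20],[0,0.005,0,0.2,0,-9,20]],
])

```text
time: 13.0
tool_pos: [0.4689, -0.2999, 0.2492]
ee_rot: [-3.141, 0.004, 2.619]
wrist_force: [0.0, -0.9, -7.5]
width: 0.0339
```

```bash
python3 - <<'E'
from h import *
st(); snap('side','s5.png');snap('wrist','w3.png')
# rel hinge: place at x=-110, y=+57
T=W(-112,57,0); T[2]=.090
print(T,cmd(T+[0,0,.15],184.38),cmd(W(-230,-60,120),184.38))
E
```

```text
{'time': 13.0, 'tool_pos': [0.4689, -0.2999, 0.2492], 'ee_rot': [-3.1415, 0.0041, 2.6193], 'wrist_force': [0.0063, -0.8613, -7.4564], 'width': 0.0339, 'joint_positions': [-0.6712, 0.0946, 1.277, 0.0005, 1.7659, -1.7195]}
[0.53347395 0.09407998 0.09      ] [ 2.0000e-03 -4.0000e-03 -5.9900e-01  1.3893e+01  3.7371e+01  4.8500e-01] [ 2.0000e-03 -4.0000e-03 -5.9900e-01  1.7047e+01  2.1056e+01 -1.2090e+00]
```

View pics/s5.png

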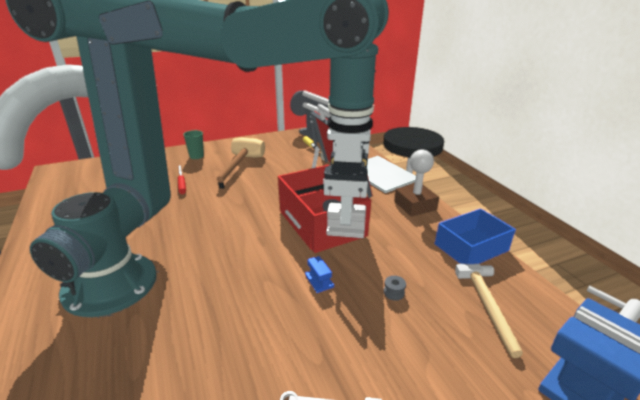

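View pics/w3.png

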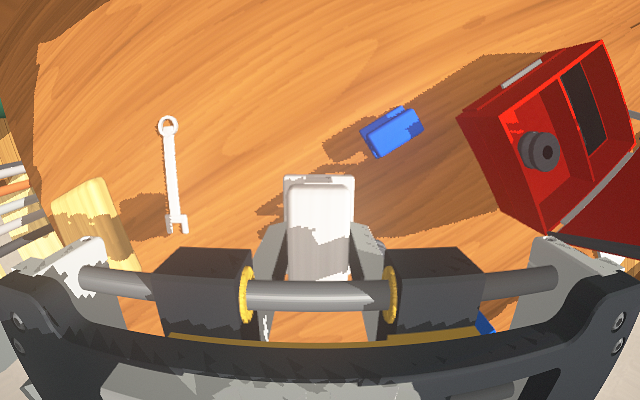

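Dolly held: width 33.9 mm, weight about 7.5 N, upright. I'm moving over the left bay, set forward to clear the open lid's bar.

```bash
python3 - <<'E'
from h import *
T=W(-122,57,0); T[2]=.24
print(T,cmd(T,184.38))
E
```

```text
[0.52350316 0.09331627 0.24      ] [ 2.0000e-03 -4.0000e-03 -5.9900e-01  1.4719e+01  3.6808e+01  4.8800e-01]
```

drive_tool([
  [[0,0,-0.06,1.5,1.5,0.1,20],[0,0,-0.14,3.5,3.5,0.2,20],[0,0,-0.22,6,5.5,0.3,20],[0,0,-0.3,8.5,8,0.4,20],[0,0,-0.38,11,10.5,0.5,20],[0,0,-0.46,13,13,0.5,20],[0,0,-0.54,14.5,15.5,0.5,20],[0,-0.004,-0.6,15.5,18,0.5,20],[0,-0.004,-0.6,16,20.5,0.5,20],[0,-0.004,-0.6,16,23,0.5,20],[0,-0.004,-0.6,16,25.5,0.5,20],[0,-0.004,-0.6,16,28,0.5,20],[0,-0.004,-0.6,16,30.5,0.5,20],[0,-0.004,-0.6,15.7,33,0.5,20],[0,-0.004,-0.6,15.2,35,0.5,20],[0,-0.004,-0.6,14.8,36.5,0.5,20],[0,-0.004,-0.6,14.7,36.8,0.5,20],[0,-0.004,-0.6,14.7,36.8,0.5,20],[0,-0.004,-0.6,14.7,36.8,0.5,20]],
])

```text
time: 15.0
tool_pos: [0.5229, 0.0925, 0.2393]
ee_rot: [3.14, -0.001, -3.065]
wrist_force: [0.4, 0.1, -6.5]
width: 0.0339
```

```bash
python3 - <<'E'
from h import *
st(); snap('side','s6.png');snap('wrist','w4.png');snap('top','t6.png')
T=W(-122,57,0); T[2]=.0905
print(T,cmd(T,184.38))
E
```

```text
{'time': 15.0, 'tool_pos': [0.5229, 0.0925, 0.2393], 'ee_rot': [3.1403, -0.0015, -3.065], 'wrist_force': [0.3744, 0.0526, -6.5303], 'width': 0.0339, 'joint_positions': [0.0674, 0.0418, 1.3523, 0.0013, 1.7489, -1.5797]}
[0.52350316 0.09331627 0.0905    ] [ 2.000e-03  1.000e-03 -0.000e+00 -2.100e-02  5.800e-02  1.497e+01]
```

View pics/s6.png

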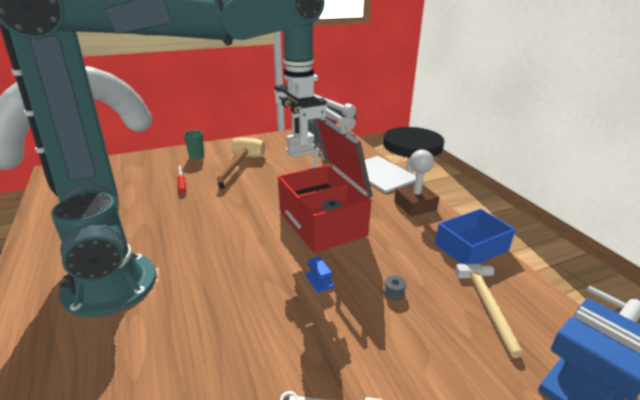

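View pics/w4.png

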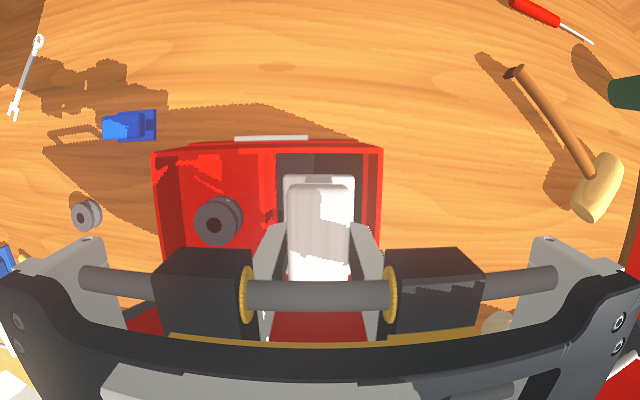

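The wrist view shows the dolly over the left bay (pad at 277–360, row ~170), with the stored die at (217,218) clear. I'm lowering.

drive_tool([
  [[0,0,0,0,0.05,2.5,20],[0,0,0,0,0.05,5,20],[0,0,0,0,0.05,7.5,20],[0,0,0,0,0.05,10,20],[0,0,0,0,0.05,12,20],[0,0,0,0,0.05,13.5,20],[0,0,0,0,0.05,14.2,20],[0,0,0,0,0.05,14.6,20],[0,0,0,0,0.05,14.8,20],[0,0,0,0,0.05,14.9,20],[0,0,0,0,0.05,14.9,20]],
])

```text
time: 16.25
tool_pos: [0.524, 0.0933, 0.0922]
ee_rot: [3.14, 0.003, -3.065]
wrist_force: [-0.0, 0.4, -6.2]
width: 0.0334
```

```bash
python3 - <<'E'
from h import *
st(); s=snap('side','s7.png');snap('wrist','w5.png')
cv2.imwrite('pics/s7c.png',cv2.resize(s['img'][60:250,230:410],None,fx=3.1,fy=3.1,interpolation=cv2.INTER_CUBIC))
E
```

```text
{'time': 16.25, 'tool_pos': [0.524, 0.0933, 0.0922], 'ee_rot': [3.1401, 0.0026, -3.0653], 'wrist_force': [-0.0459, 0.3997, -6.2406], 'width': 0.0334, 'joint_positions': [0.0686, 0.0961, 1.5882, 0.0015, 1.4547, -1.5787]}
```

View pics/s7c.png

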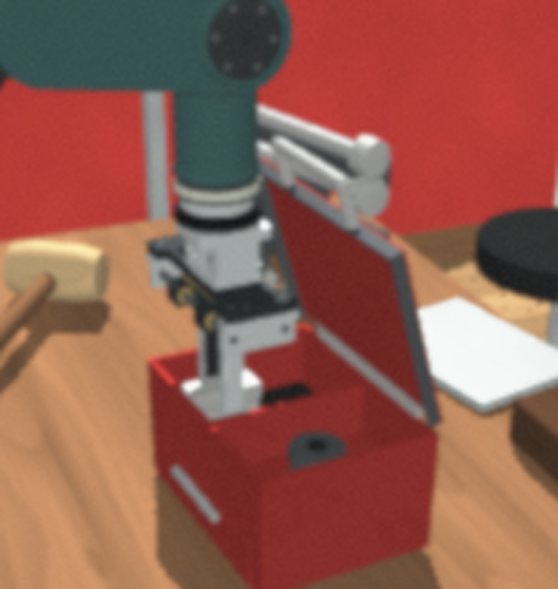

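View pics/w5.png

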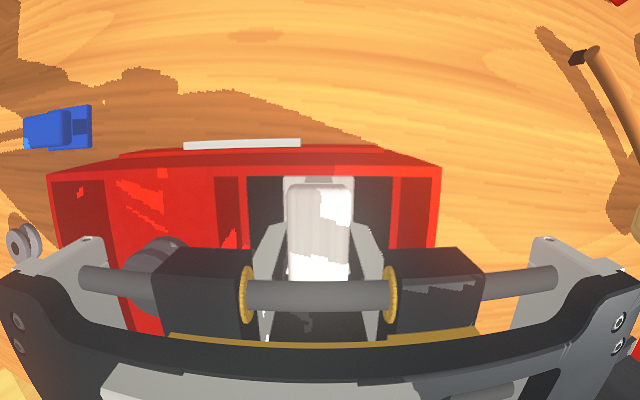

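drive_tool([
  [[0,0,0,0,0,0.1,20],[0,0,0,0,0,0.15,20],[0,0,0,0,0,0.2,20],[0,0,0,0,0,0.2,20]],
])

```text
time: 16.75
tool_pos: [0.5243, 0.0933, 0.0922]
ee_rot: [3.14, 0.004, -3.065]
wrist_force: [-5.1, -0.5, 5.9]
width: 0.0336
```

It's in contact (force swung from −6 to +6 N). I'm releasing and going up.

drive_tool([
  [[0,0,0,0,0,0,40],[0,0,0,0,0,0,55],[0,0,0,0,0,0,55],[0,0,0,0,0,0,55],[0,0,0,0,0,-1,55],[0,0,0,0,0,-3,55],[0,0,0,0,0,-6,55],[0,0,0,0,0,-10,55],[0,0,0,1,0,-14,55],[0,0,0,3,0,-18,55],[0,0,0,6,0,-22,32],[0,0,0,6,0,-26,32],[0,0,0,6,0,-30,32],[0,0,0,6,0,-32,32],[0,0,0,6,0,-32,32]],
])

```text
time: 18.25
tool_pos: [0.4637, 0.0883, 0.4165]
ee_rot: [3.14, 0.013, -3.065]
wrist_force: [-0.7, 1.0, -0.2]
width: 0.0303
```

```bash
python3 - <<'E'
from h import *
st(); s=snap('side','s8.png');snap('wrist','w6.png')
cv2.imwrite('pics/s8c.png',cv2.resize(s['img'][60:250,230:410],None,fx=3.1,fy=3.1,interpolation=cv2.INTER_CUBIC))
b=bar(1.275); b[2]+=.002
print(b,cmd(b+[0,0,.08],94.38))
E
```

```text
{'time': 18.25, 'tool_pos': [0.4637, 0.0883, 0.4165], 'ee_rot': [3.1403, 0.0127, -3.0651], 'wrist_force': [-0.7103, 1.004, -0.1787], 'width': 0.0303, 'joint_positions': [0.0668, -0.0401, 1.0807, 0.0016, 2.0882, -1.5796]}
[0.58274077 0.0406866  0.31913076] [ 5.0000e-03  2.0000e-03  1.5710e+00 -1.1544e+01 -5.6520e+00  1.3040e+00]
```

View pics/s8c.png

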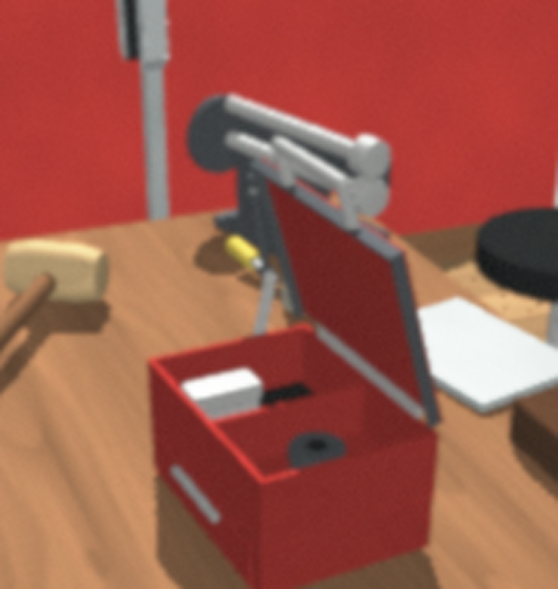

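View pics/w6.png

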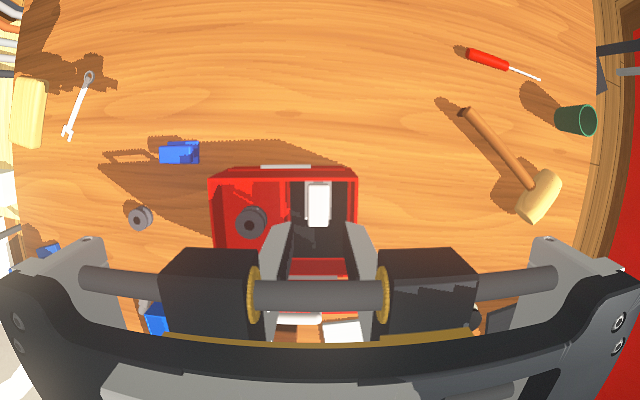

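The dolly stands on its foot in the pad bay (side crop (222,393), wrist (318,205)), and the lid rests on the locked stay. I'm returning to the bar.

drive_tool([
  [[0,0,0.14,-1,-0.5,0,32],[0,0,0.28,-2,-1,0,32],[0,0,0.42,-3,-1.5,0,32],[0,0,0.56,-4,-2,0,32],[0,0,0.7,-5,-2.5,0,32],[0,0,0.84,-6,-3,0,32],[0,0,0.98,-7,-3.5,0.3,32],[0,0,1.12,-8,-4,0.5,32],[0,0,1.26,-9,-4.5,0.8,32],[0,0,1.4,-10,-5,1,32],[0.005,0,1.54,-11,-5.4,1.3,32],[0.005,0.002,1.571,-11.54,-5.65,1.3,32],[0.005,0.002,1.571,-11.54,-5.65,1.3,32],[0.005,0.002,1.571,-11.54,-5.65,1.3,32],[0.005,0.002,1.571,-11.54,-5.65,1.3,32]],
])

```text
time: 19.85
tool_pos: [0.5823, 0.0409, 0.3994]
ee_rot: [3.142, 0.0, 1.648]
wrist_force: [0.4, -0.0, -0.1]
width: 0.0299
```

```bash
python3 - <<'E'
from h import *
st(); s=snap('wrist','w7.png')
b=bar(1.275); print(cmd(b+[0,0,.0],94.38))
f=200/np.tan(np.radians(float(s['vertical_fov']))/2)
Rm=cv2.Rodrigues(s['rvec'])[0]
def fp(P):
    c=Rm@P+s['tvec'].ravel(); r=np.hypot(c[0],c[1]); th=np.arctan2(r,c[2])
    return round(c[0]/r*th*f+s['cx']),round(c[1]/r*th*f+s['cy'])
img=s['img'].copy()
for y in(-49,0,49): cv2.circle(img,fp(bar(1.275,False)+CY*y/1000),3,(0,255,0),1)
cv2.imwrite('pics/w7.png',img)
E
```

```text
{'time': 19.85, 'tool_pos': [0.5823, 0.0409, 0.3994], 'ee_rot': [3.1415, 0.0005, 1.6485], 'wrist_force': [0.4223, -0.0123, -0.0608], 'width': 0.0299, 'joint_positions': [-0.0267, 0.2166, 0.8384, -0.0005, 2.0865, -0.1046]}
[ 1.000e-03  1.000e-03  1.000e-03 -2.300e-02  3.800e-02  8.252e+00]
```

View pics/w7.png

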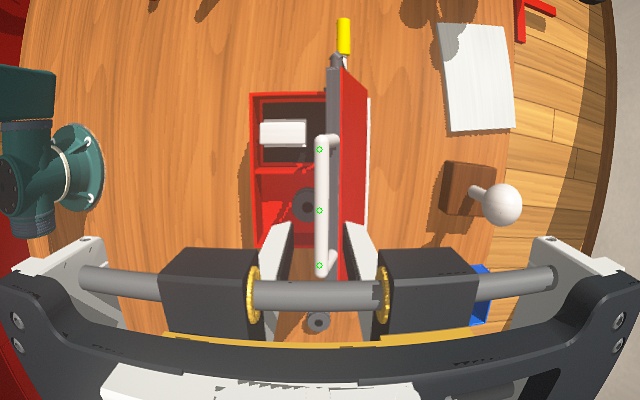

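Model points lie on the bar (column ~320), so I'll descend, grip, and lift to about 1.53.

drive_tool([
  [[0,0,0,0,0.1,3,32],[0,0,0,0,0.1,6,32],[0,0,0,0,0.1,8,32],[0,0,0,0,0.1,8.2,32],[0,0,0,0,0.1,8.2,0],[0,0,0,0,0.1,8.2,0],[0,0,0,0,0.1,8.2,0],[0,0,0,0,0.1,8.2,0],[0,0,0,0,0.6,8.05,0],[0,0,0,0,1.1,7.9,0],[0,0,0,0,1.6,7.75,0],[0,0,0,0,2.1,7.62,0],[0,0,0,0,2.6,7.5,0],[0,0,0,0,3.1,7.4,0],[0,0,0,0,3.6,7.3,0],[0,0,0,0,4.1,7.24,0],[0,0,0,0,4.6,7.18,0],[0,0,0,0,5.1,7.15,0],[0,0,0,0,5.3,7.13,0],[0,0,0,0,5.3,7.13,0]],
])

```text
time: 21.9
tool_pos: [0.6363, 0.045, 0.3288]
ee_rot: [3.139, 0.001, 1.648]
wrist_force: [-2.1, -0.1, 3.9]
width: 0.0109
```

```bash
python3 - <<'E'
from h import *
st(); print(bar(1.53))
s=snap('side','s9.png')
cv2.imwrite('pics/s9c.png',cv2.resize(s['img'][60:250,230:410],None,fx=3.1,fy=3.1,interpolation=cv2.INTER_CUBIC))
E
```

```text
{'time': 21.9, 'tool_pos': [0.6363, 0.045, 0.3288], 'ee_rot': [3.139, 0.0007, 1.6482], 'wrist_force': [-2.0736, -0.0654, 3.9146], 'width': 0.0109, 'joint_positions': [-0.018, 0.3034, 0.8746, -0.0005, 1.961, -0.0956]}
[0.63498266 0.04468805 0.32758056]
```

View pics/s9c.png

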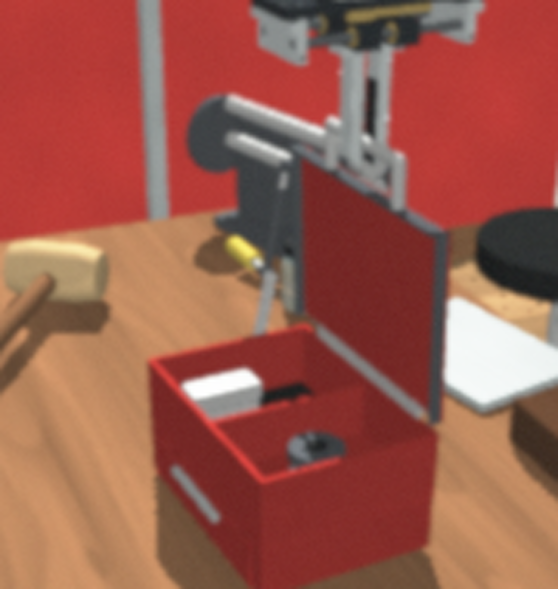

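The lid is at about 1.53 with the stay still locked. I'm releasing the bar and moving over to the grip.

drive_tool([
  [[0,0,0,0,0,0,15],[0,0,0,0,0,0,32],[0,0,0,0,0,0,32],[0,0,0,0,0,-2,32],[0,0,0,0,0,-5,32],[0,0,0,0,-0.5,-7,32],[0,0,0,3,-2,-7,50],[0,0,0,7,-3.5,-7,80],[0,0,0,11,-5,-7,100],[0,0,0,15,-5.4,-7,100],[0,0,0,18.5,-5.4,-7,100],[0,0,0,19,-5.4,-7,100],[0,0,0,19,-5.4,-7,100],[0,0,0,19,-5.4,-7,100]],
])

```text
time: 23.35
tool_pos: [0.568, 0.2294, 0.3981]
ee_rot: [3.139, 0.001, 1.647]
wrist_force: [0.2, 0.3, -0.2]
width: 0.0906
```

```bash
python3 - <<'E'
from h import *
st(); s=snap('side','s10.png'); w=snap('wrist','w8.png')
cv2.imwrite('pics/s10c.png',cv2.resize(s['img'][60:250,230:410],None,fx=3.1,fy=3.1,interpolation=cv2.INTER_CUBIC))
ylw('side',120,160,290,325)
T=W(-68,190,0);T[2]=.167; print(T,cmd(T,94.38))
E
```

```text
{'time': 23.35, 'tool_pos': [0.568, 0.2294, 0.3981], 'ee_rot': [3.1391, 0.0014, 1.6472], 'wrist_force': [0.1703, 0.2818, -0.1892], 'width': 0.0906, 'joint_positions': [0.2924, 0.2867, 0.7547, -0.0022, 2.098, 0.2149]}
side 52 px 304.59615384615387 139.71153846153845 hinge-rel med [-39.  206.2  39.4] zmax 50.074221120829414
[0.56718811 0.23005187 0.167     ] [ 3.0000e-03  1.0000e-03 -1.0000e-03  1.4900e-01 -1.4100e-01  2.3144e+01]
```

View pics/s10c.png

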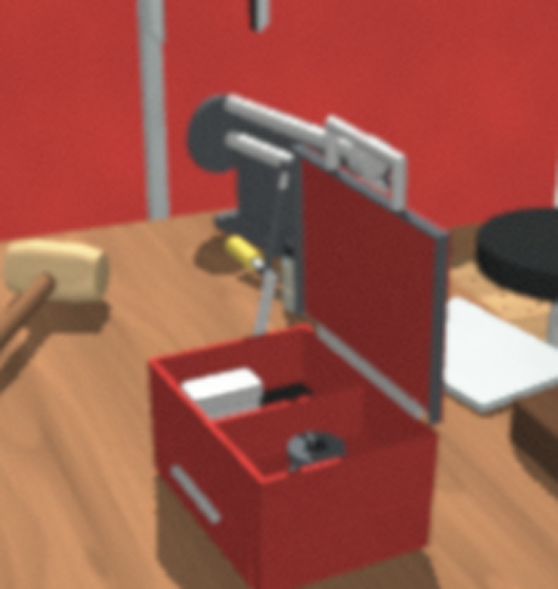

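View pics/w8.png

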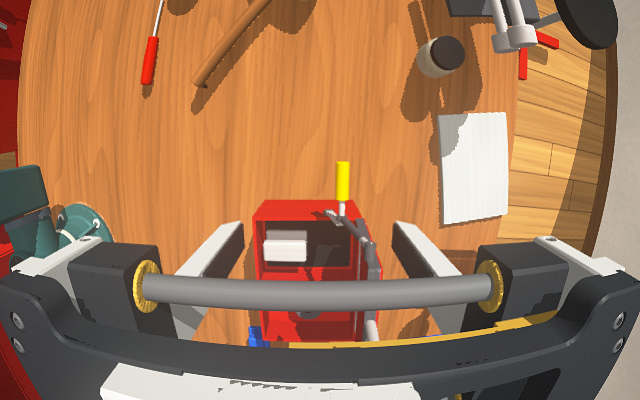

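The lid stays up and the grip is still locked. It sits between the open fingers (wrist pixel (342,182), about 36 mm in front of the hinge). I'm descending around it.

drive_tool([
  [[0,0,0,0.15,-0.14,3,100],[0,0,0,0.15,-0.14,7,100],[0,0,0,0.15,-0.14,11,100],[0,0,0,0.15,-0.14,15,100],[0,0,0,0.15,-0.14,18,100],[0,0,0,0.15,-0.14,20.5,100],[0,0,0,0.15,-0.14,22.3,100],[0,0,0,0.15,-0.14,23.1,100],[0,0,0,0.15,-0.14,23.1,100],[0,0,0,0.15,-0.14,23.1,100]],
])

```text
time: 24.45
tool_pos: [0.568, 0.2296, 0.1687]
ee_rot: [3.137, 0.001, 1.645]
wrist_force: [-0.7, -0.7, 0.5]
width: 0.0941
```

```bash
python3 - <<'E'
from h import *
st(); s=snap('side','s11.png'); w=snap('wrist','w9.png')
cv2.imwrite('pics/s11c.png',cv2.resize(s['img'][60:250,230:410],None,fx=3.1,fy=3.1,interpolation=cv2.INTER_CUBIC))
E
```

```text
{'time': 24.45, 'tool_pos': [0.568, 0.2296, 0.1687], 'ee_rot': [3.1368, 0.0007, 1.6451], 'wrist_force': [-0.6861, -0.7217, 0.4829], 'width': 0.0941, 'joint_positions': [0.2927, 0.2326, 1.2775, -0.0017, 1.627, 0.2182]}
```

View pics/s11c.png

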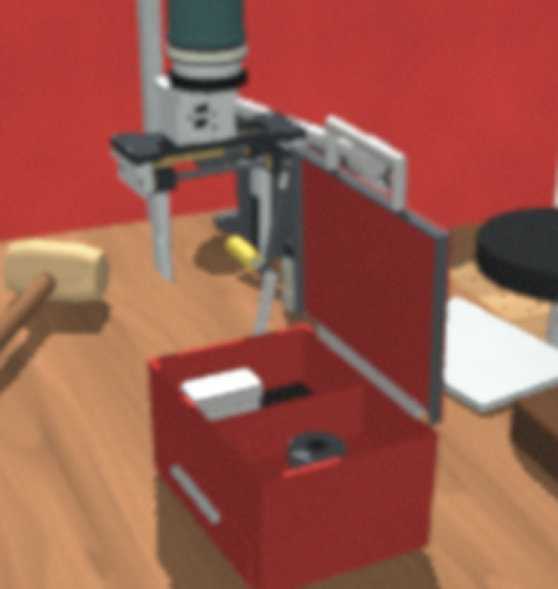

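View pics/w9.png

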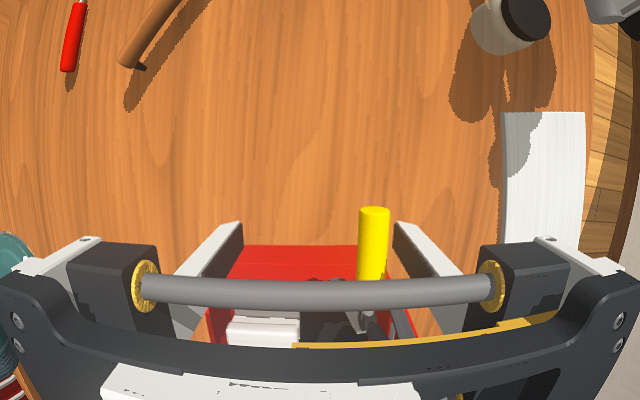

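The grip (373,240) sits just in front of the rear finger. I'm drawing it slowly forward.

drive_tool([
  [[0,0,0,0,-0.3,0,100],[0,0,0,0,-0.6,0,100],[0,0,0,0,-0.9,0,100],[0,0,0,0,-1.2,0,100],[0,0,0,0,-1.4,0,100],[0,0,0,0,-1.6,0,100],[0,0,0,0,-1.8,0,100],[0,0,0,0,-2,0,100],[0,0,0,0,-2.2,0,100],[0,0,0,0,-2.4,0,100],[0,0,0,0,-2.6,0,100],[0,0,0,0,-2.8,0,100],[0,0,0,0,-2.8,0,100],[0,0,0,0,-2.8,0,100]],
])

```text
time: 25.95
tool_pos: [0.5403, 0.228, 0.1692]
ee_rot: [3.135, 0.0, 1.646]
wrist_force: [0.2, -0.7, 0.3]
width: 0.0938
```

```bash
python3 - <<'E'
from h import *
st(); s=snap('side','s12.png'); w=snap('wrist','w10.png')
cv2.imwrite('pics/s12c.png',cv2.resize(s['img'][60:250,230:410],None,fx=3.1,fy=3.1,interpolation=cv2.INTER_CUBIC))
ylw('side',120,165,280,325)
E
```

```text
{'time': 25.95, 'tool_pos': [0.5403, 0.228, 0.1692], 'ee_rot': [3.1354, 0.0003, 1.6457], 'wrist_force': [0.172, -0.7054, 0.3282], 'width': 0.0938, 'joint_positions': [0.3036, 0.1731, 1.3466, -0.0017, 1.6159, 0.2287]}
side 43 px 297.4651162790698 140.86046511627907 hinge-rel med [-74.  189.6  44.2] zmax 50.680147394192076
```

View pics/s12c.png

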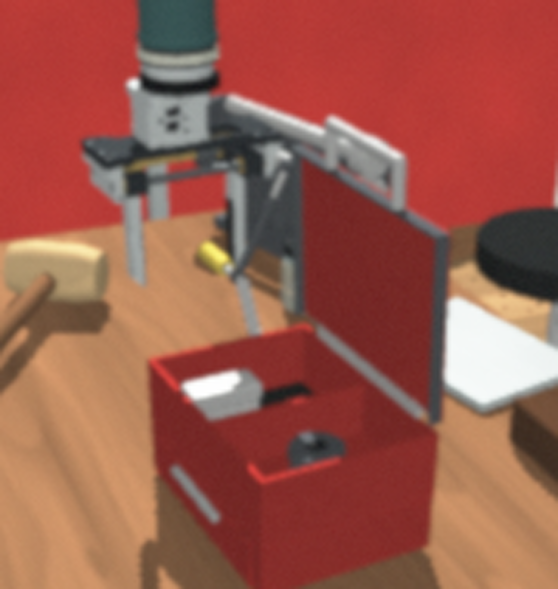

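View pics/w10.png

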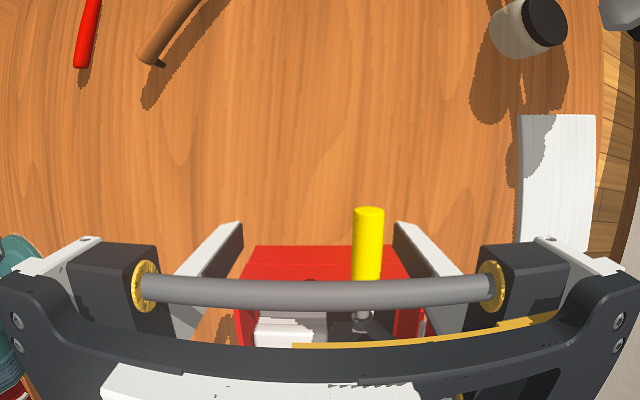

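The link is past upright: the grip is about 74 mm in front of the hinge (lean ≈ −0.33), hanging free of the finger, and the lid hasn't moved. I'm retreating up, then back to the bar.

drive_tool([
  [[0,0,0,0,0,-2,100],[0,0,0,0,0,-5,100],[0,0,0,0,0,-9,100],[0,0,0,0,0,-13,100],[0,0,0,0,0,-17,80],[0,0,0,0,0,-21,60],[0,0,0,-1,1,-24,50],[0,0,0,-4,2.5,-25,40],[0,0,0,-8,4,-25,32],[0,0,0,-12,6,-25,32],[0,0,0,-15,7.5,-25,32],[0,0,0,-17,8.2,-25,32],[0,0,0,-18.6,8.2,-25,32],[0,0,0,-18.6,8.2,-25,32],[0,0,0,-18.6,8.2,-25,32]],
])

```text
time: 27.55
tool_pos: [0.6341, 0.0491, 0.4203]
ee_rot: [3.135, -0.0, 1.646]
wrist_force: [-0.1, -0.6, 0.7]
width: 0.0298
```

```bash
python3 - <<'E'
from h import *
st(); s=snap('wrist','w11.png'); t=snap('side','s13.png')
cv2.imwrite('pics/s13c.png',cv2.resize(t['img'][60:250,230:410],None,fx=3.1,fy=3.1,interpolation=cv2.INTER_CUBIC))
b=bar(1.53); print(cmd(b+[0,0,.0],94.38))
f=200/np.tan(np.radians(float(s['vertical_fov']))/2)
Rm=cv2.Rodrigues(s['rvec'])[0]
def fp(P):
    c=Rm@P+s['tvec'].ravel(); r=np.hypot(c[0],c[1]); th=np.arctan2(r,c[2])
    return round(c[0]/r*th*f+s['cx']),round(c[1]/r*th*f+s['cy'])
img=s['img'].copy()
for y in(-49,0,49): cv2.circle(img,fp(bar(1.53,False)+CY*y/1000),3,(0,255,0),1)
cv2.imwrite('pics/w11.png',img)
E
```

```text
{'time': 27.55, 'tool_pos': [0.6341, 0.0491, 0.4203], 'ee_rot': [3.1349, -0.0001, 1.6461], 'wrist_force': [-0.1457, -0.5932, 0.734], 'width': 0.0298, 'joint_positions': [-0.0123, 0.3689, 0.6011, 0.0009, 2.165, -0.0871]}
[ 7.000e-03  0.000e+00  0.000e+00 -5.220e-01 -2.000e-03  9.295e+00]
```

View pics/w11.png

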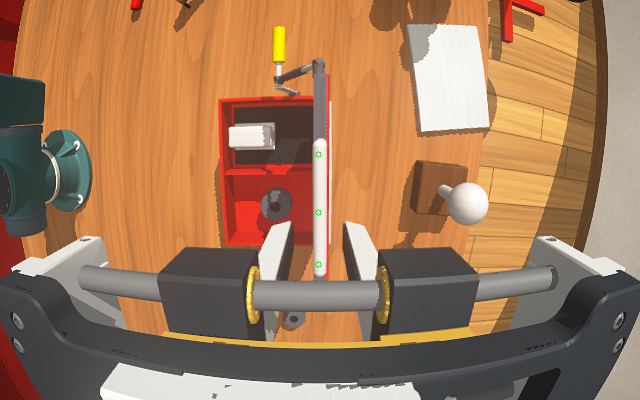

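View pics/s13c.png

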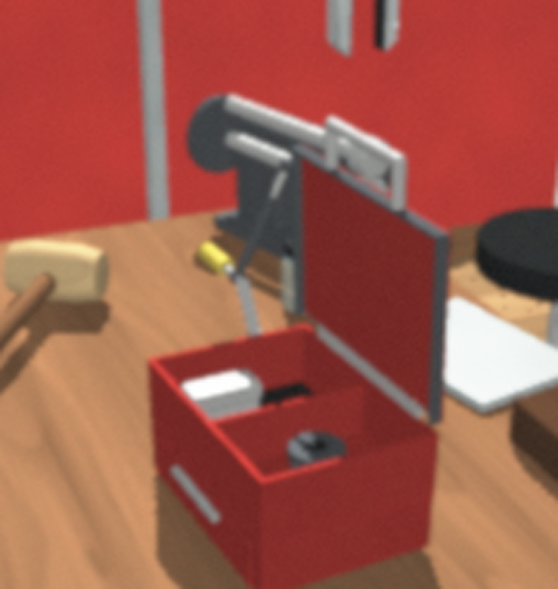

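The stay is folded forward (grip at side crop (212,258)) and the lid is up at about 1.53. The bar is centred between the fingers, so I'm gripping it.

drive_tool([
  [[0.007,0,0,-0.5,0,3,32],[0.007,0,0,-0.5,0,6,32],[0.007,0,0,-0.5,0,8.5,32],[0.007,0,0,-0.5,0,9.3,32],[0.007,0,0,-0.5,0,9.3,32],[0.007,0,0,-0.5,0,9.3,0],[0.007,0,0,-0.5,0,9.3,0],[0.007,0,0,-0.5,0,9.3,0],[0.007,0,0,-0.5,0,9.3,0],[0.007,0,0,-0.5,0,9.3,0]],
])

```text
time: 28.65
tool_pos: [0.6355, 0.045, 0.3296]
ee_rot: [3.138, 0.0, 1.648]
wrist_force: [-1.3, 1.1, 4.8]
width: 0.0112
```

```bash
python3 - <<'E'
from h import *
st(); print(bar(1.53))
o=robot.get_obs(); R0=R.from_euler('xyz',o['ee_rot'])
for ph in np.arange(1.53,.6,-.05): print(round(ph,2),np.round(R0.inv().apply(bar(ph)-o['tool_pos'])*100,2))
E
```

```text
{'time': 28.65, 'tool_pos': [0.6355, 0.045, 0.3296], 'ee_rot': [3.1376, 0.0001, 1.6476], 'wrist_force': [-1.313, 1.0759, 4.804], 'width': 0.0112, 'joint_positions': [-0.0184, 0.3006, 0.8765, 0.0003, 1.9605, -0.095]}
[0.63498266 0.04468805 0.32758056]
1.53 [-0.03 -0.05  0.2 ]
1.48 [-0.03 -1.1   0.29]
1.43 [-0.03 -2.14  0.44]
1.38 [-0.03 -3.17  0.64]
1.33 [-0.03 -4.19  0.89]
1.28 [-0.03 -5.19  1.19]
1.23 [-0.03 -6.18  1.54]
1.18 [-0.03 -7.16  1.94]
1.13 [-0.03 -8.11  2.39]
1.08 [-0.03 -9.03  2.88]
1.03 [-0.03 -9.93  3.42]
0.98 [ -0.03 -10.81   4.01]
0.93 [ -0.03 -11.65   4.64]
0.88 [ -0.03 -12.46   5.3 ]
0.83 [ -0.03 -13.23   6.01]
0.78 [ -0.03 -13.97   6.76]
0.73 [ -0.03 -14.67   7.54]
0.68 [ -0.03 -15.33   8.36]
0.63 [ -0.03 -15.95   9.21]
```

drive_tool([
  [[0,0,0,0,-0.5,0.22,0],[0,0,0,0,-1.1,0.29,0],[0,0,0,0,-2.14,0.44,0],[0,0,0,0,-3.17,0.64,0],[0,0,0,0,-4.19,0.89,0],[0,0,0,0,-5.19,1.19,0],[0,0,0,0,-6.18,1.54,0],[0,0,0,0,-7.16,1.94,0],[0,0,0,0,-8.11,2.39,0],[0,0,0,0,-9.03,2.88,0],[0,0,0,0,-9.93,3.42,0],[0,0,0,0,-10.81,4.01,0],[0,0,0,0,-11.65,4.64,0],[0,0,0,0,-12.46,5.3,0],[0,0,0,0,-13.23,6.01,0],[0,0,0,0,-13.97,6.76,0],[0,0,0,0,-14.67,7.54,0],[0,0,0,0,-15.33,8.36,0]],
])

```text
time: 30.45
tool_pos: [0.4821, 0.0338, 0.2445]
ee_rot: [3.139, -0.001, 1.648]
wrist_force: [-0.4, 1.8, -2.1]
width: 0.0112
```

```bash
python3 - <<'E'
from h import *
st(); print(bar(.68))
o=robot.get_obs(); R0=R.from_euler('xyz',o['ee_rot'])
for ph in np.arange(.65,-.1,-.05): print(round(ph,2),np.round(R0.inv().apply(bar(ph)-o['tool_pos'])*100,2))
t=snap('side','s14.png')
cv2.imwrite('pics/s14c.png',cv2.resize(t['img'][60:250,230:410],None,fx=3.1,fy=3.1,interpolation=cv2.INTER_CUBIC))
E
```

```text
{'time': 30.45, 'tool_pos': [0.4821, 0.0338, 0.2445], 'ee_rot': [3.1389, -0.0013, 1.648], 'wrist_force': [-0.4442, 1.8463, -2.1273], 'width': 0.0112, 'joint_positions': [-0.0485, -0.0686, 1.4512, 0.0017, 1.7565, -0.1253]}
[0.48292488 0.03304123 0.2453811 ]
0.65 [-0.09 -0.3   0.42]
0.6 [-0.09 -0.9   1.29]
0.55 [-0.09 -1.44  2.18]
0.5 [-0.09 -1.95  3.1 ]
0.45 [-0.09 -2.4   4.05]
0.4 [-0.09 -2.81  5.02]
0.35 [-0.09 -3.17  6.01]
0.3 [-0.09 -3.48  7.01]
0.25 [-0.09 -3.74  8.03]
0.2 [-0.1  -3.95  9.06]
0.15 [-0.1 -4.1 10.1]
0.1 [-0.1  -4.21 11.14]
0.05 [-0.1  -4.26 12.19]
-0.0 [-0.1  -4.26 13.24]
-0.05 [-0.1  -4.2  14.29]
```

View pics/s14c.png

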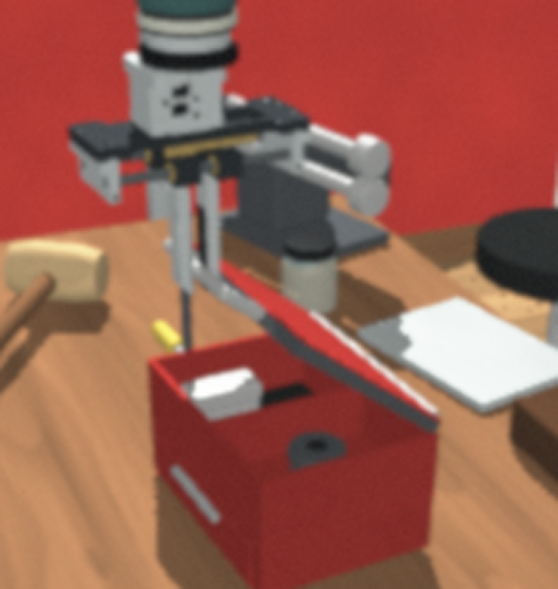

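The lid comes down under control with the stay folding. I'm continuing, and slowing near shut.

drive_tool([
  [[0,0,0,-0.05,-0.5,0.7,0],[0,0,0,-0.05,-0.9,1.29,0],[0,0,0,-0.05,-1.44,2.18,0],[0,0,0,-0.05,-1.95,3.1,0],[0,0,0,-0.05,-2.4,4.05,0],[0,0,0,-0.05,-2.81,5.02,0],[0,0,0,-0.05,-3.17,6.01,0],[0,0,0,-0.05,-3.48,7.01,0],[0,0,0,-0.05,-3.74,8.03,0],[0,0,0,-0.05,-3.95,9.06,0],[0,0,0,-0.05,-4.1,10,0],[0,0,0,-0.05,-4.2,10.8,0],[0,0,0,-0.05,-4.24,11.4,0],[0,0,0,-0.05,-4.26,11.9,0],[0,0,0,-0.05,-4.26,12.3,0],[0,0,0,-0.05,-4.26,12.6,0],[0,0,0,-0.05,-4.26,12.9,0],[0,0,0,-0.05,-4.26,13.1,0],[0,0,0,-0.05,-4.26,13.2,0],[0,0,0,-0.05,-4.26,13.2,0]],
])

```text
time: 32.5
tool_pos: [0.4411, 0.0306, 0.1166]
ee_rot: [3.133, -0.001, 1.648]
wrist_force: [-2.2, 5.0, 17.7]
width: 0.0109
```

```bash
python3 - <<'E'
from h import *
st(); print(bar(0))
t=snap('side','s15.png')
cv2.imwrite('pics/s15c.png',cv2.resize(t['img'][60:250,230:410],None,fx=3.1,fy=3.1,interpolation=cv2.INTER_CUBIC))
E
```

```text
{'time': 32.5, 'tool_pos': [0.4411, 0.0306, 0.1166], 'ee_rot': [3.133, -0.0014, 1.6481], 'wrist_force': [-2.2428, 4.95, 17.6993], 'width': 0.0109, 'joint_positions': [-0.0613, -0.1281, 1.7593, 0.0026, 1.5021, -0.1387]}
[0.44011331 0.02976209 0.112     ]
```

View pics/s15c.png

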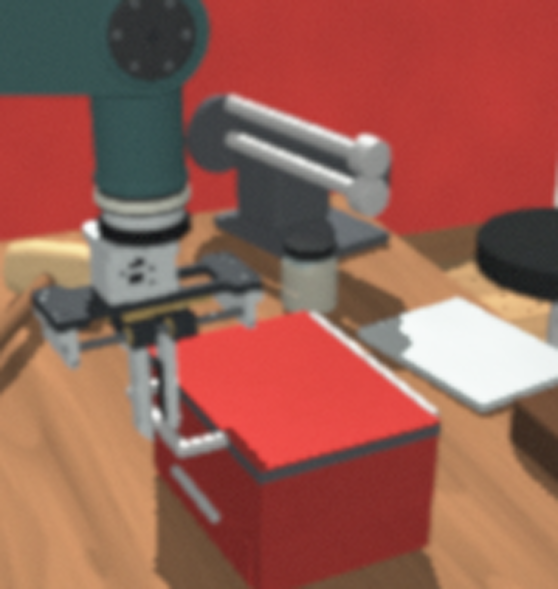

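The lid looks shut, with 17.7 N upward showing it has bottomed. I'm releasing and withdrawing.

drive_tool([
  [[0,0,0,0,0,0,0],[0,0,0,0,0,0,10],[0,0,0,0,0,0,32],[0,0,0,0,0,0,32],[0,0,0,0,0,0,32],[0,0,0,0,0,-3,32],[0,0,0,0,0,-7,32],[0,0,0,0,-1,-11,32],[0,0,0,3,-5,-12,32],[0,0,0,7,-7,-12,32],[0,0,0,11,-7,-12,32],[0,0,0,15,-7,-12,32],[0,0,0,19,-7,-12,32],[0,0,0,23,-7,-12,32],[0,0,0,27,-7,-12,32],[0,0,0,31,-7,-12,32],[0,0,0,35,-7,-12,32],[0,0,0,38,-7,-12,32],[0,0,0,38,-7,-12,32],[0,0,0,38,-7,-12,32]],
])

```text
time: 34.55
tool_pos: [0.3409, 0.4035, 0.2357]
ee_rot: [3.134, 0.001, 1.649]
wrist_force: [-0.7, 0.5, -0.3]
width: 0.03
```

```bash
python3 - <<'E'
from h import *
st(); old=load('top'); os_=load('side')
s=snap('top','t9.png'); t=snap('side','s16.png')
V,U=np.mgrid[0:400,0:640]
def plane(s):
    P=px(s,U.ravel(),V.ravel()).reshape(400,640,3);b=s['img'].astype(int)
    m=(b[...,2]>150)&(b[...,1]<70)&(b[...,0]<70)&(P[...,2]>.12)&(P[...,2]<.2);m[:150]=0;m[265:]=0;m[:,:230]=0;m[:,360:]=0
    q=(P[m]-H)*1000; x=q@CX; A=np.c_[x,np.ones(len(x))]; k=np.linalg.lstsq(A,q[:,2],rcond=None)[0]; return k,len(x),[np.median(q[(x<-140),2]),np.median(q[x>-30,2])]
print(plane(s))
a=cv2.imread('pics/top0.png'); b=s['img']
L=np.load('P.npy')
cv2.imwrite('pics/t9d.png',np.vstack([a[140:270,190:470],b[140:270,190:470]]))
E
python3 - <<'E'
import cv2
i=cv2.imread('pics/t9d.png'); cv2.imwrite('pics/t9d.png',cv2.resize(i,None,fx=2.2,fy=2.2))
E
```

```text
{'time': 34.55, 'tool_pos': [0.3409, 0.4035, 0.2357], 'ee_rot': [3.1338, 0.0008, 1.6489], 'wrist_force': [-0.7321, 0.4738, -0.3446], 'width': 0.03, 'joint_positions': [0.7657, 0.0307, 1.3708, -0.0057, 1.7346, 0.6867]}
(array([0.00270236, 2.49273883]), 7867, [np.float64(2.1953570574072545), np.float64(2.4319113902229876)])
```

View pics/t9d.png

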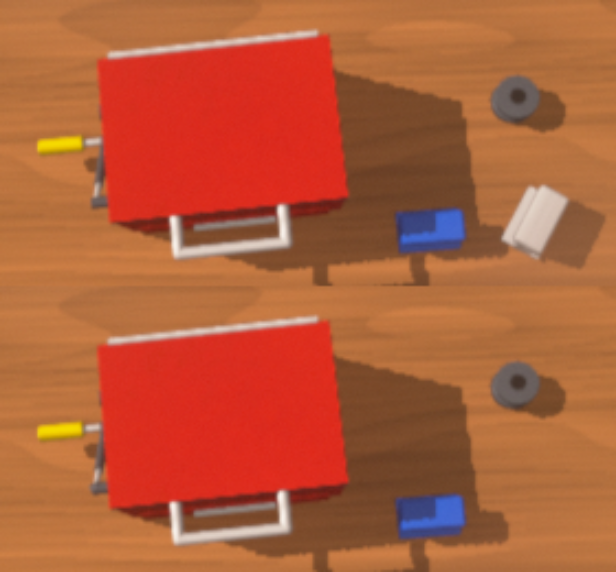

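View pics/s16.png

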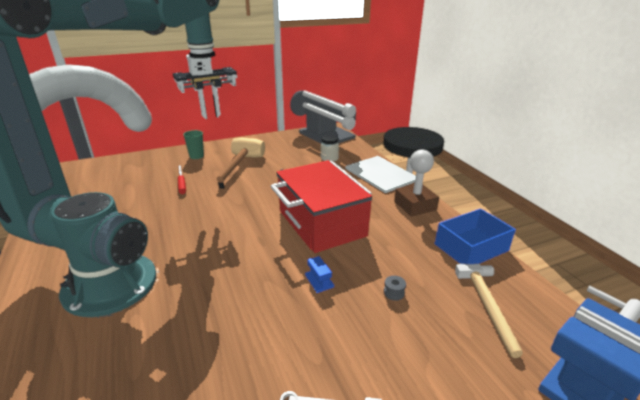

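The before and after top crops match: lid flat and shut (slope 0.003), stay folded, loose die and blue piece unmoved, dolly gone from the bench. I'm handing in.

```bash
python3 -c "
from bench import robot
print(robot.close_job())"
```

```text
the job is handed in; nothing more can be done
None
```

The rail dolly is back in the red tool chest and the lid is shut. I handed the job in at about 34.6 s of the 72 s allowed.

- **Opening:** I raised the lid to about 1.75 rad, where the stay went over centre. I then let the lid back to about 1.28 rad, and it rested on the locked stay.
- **Dolly:** I stood it on its foot on the black pad in the left bay, the contact force confirmed it had touched down, and I let go. A picture afterwards showed it upright.
- **Closing:** I lifted the lid to about 1.53 rad and left it there. Drawing the yellow grip forward took the stay past upright to a lean of about −0.33, and the lid did not move. I then lowered the lid by its bar until it was shut.

**Last checks:**
- The lid top is flat to 0.003 rad and looks the same in the before and after pictures.
- The stay is folded again, and the loose die and the blue look-alike have not moved.
- The stored die looked in place through the last open-lid picture, but the inside could not be seen after shutting.
- The wrist force was about 18 N as the lid bottomed out, the highest reading I took, and near zero once the arm had withdrawn.
- **Disagreement:** the tool rode up to about 6 mm off my modelled bar arc, probably because the bar slid along the fingers. It had no visible effect.

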